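# Clip a glass plate into the strain viewer

## Task

Take the blue glass plate off its brick and clip it into the sprung jaws of the strain-viewer stage: push one end into a jaw so that the jaw gives way, lower the other end past the lips of the opposite jaw, and let the springs draw it level and centred, square in the stage with its width in the middle of the jaws. Let go of it, then throw the yellow-knobbed lamp switch fully over to its other side. Be gentle with the glass, and leave the amber plate and everything else on the bench where it is.

Things in the scene. Friction and masses are not known exactly. Their poses are not given: they have to be found in the camera images.
- blue_plate_center (a point): Centre (half-way up) of the blue glass plate: 60 mm (x) by 120 mm (y) by 6 mm thick (z), about 0.11 kg; it can be held by its long edges, 60 mm apart. It starts level on a fixed white kiln brick 40 mm wide, 100 mm long, 22 mm high, centred under it (10 mm overhangs all round; underside 22 mm above the bench).
- amber_plate_center (a point): Centre of an amber plate of the same size on a like brick. Leave alone.
- stage_center (a point): Where the centre of a clipped-in plate belongs: centre of the strain-viewer stage, 55 mm above the bench. Axes are the stage's: y runs from right jaw to left jaw, x across, z up. The two black jaws with red V lips face each other along y; between them there is only the base, 32 mm below a clipped plate.
- jaw_left (a joint): How far the jaw at the stage's +y end is pushed outward (m), 0 to 0.022; 0 when empty. Spring 2.5 N at 0 plus 250 N/m, damped 20 N s/m. Jaw 54 mm wide (x), with a level V groove facing the centre at stage_center's height: flat bottom 58 mm from the centre at joint 0 (so a clipped plate pushes each jaw about 2 mm), 8 mm deep, 7.6 mm high at the bottom, 18 mm at the mouth.
- jaw_right (a joint): The same for the jaw at the stage's -y end, pushed toward -y. On both jaws the lips reach in to 50 mm from the centre at joint 0; the upper lip's top is 13 mm above the groove's middle, the black back's top 15 mm. The lips do not give when pressed from above: a plate's end must pass down inside them, then slide under.
- lamp_switch (a joint): Lamp switch lever: 0 = off as it leans one way, 1.0 rad = fully over; it stays where it is left and turns with about 0.06 N m of friction (1 to 2 N at the knob).
- lamp_switch_tip (a point): Centre of the yellow ball knob (26 mm across) at the end of the switch lever, 60 mm from its pivot. At joint 0 it leans 0.5 rad from vertical to the -x of lamp_switch_base; at 1.0 it leans 0.5 rad to its +x.
- lamp_switch_base: Black block of the switch, fixed to the bench, 70 mm (x) by 50 mm (y) by 25 mm high; origin under its centre. The lever's pivot is 22 mm above the origin, along its y axis; the lever swings from its -x side over to its +x side.
- blue_plate: The blue plate as a body; origin at the centre of its underside.
- stage: The fixed strain-viewer stage with its jaws; origin under its centre, axes as stage_center. Grey base 110 mm (x) by 250 mm (y), top 20 mm above the bench with a pale light window. Behind each jaw stands an end wall 70 mm wide, top 75 mm above the bench, inner face 98 mm from the centre.
- frit_jar: closed amber glass jar with a steel cap, 64 mm across, 100 mm tall; origin under its centre; leave alone
- steel_cup: open steel cup, 54 mm across, 60 mm tall; origin under its centre; leave alone
- marver_brush: brush lying on the bench; leave alone
- paddle: graphite paddle lying on the bench, blade 100 x 65 x 12 mm, wooden handle; leave alone
- beaker: clear glass beaker, 72 mm across, 95 mm tall; origin under its centre; leave alone
- brass_mould: stepped brass mould, 56 mm across, 50 mm tall; origin under its centre; leave alone
There are look-alikes about, which are no part of the job. What is shaped like the blue_plate but turquoise is not meant.

How it is judged (in metres and radians):
On the way, in this order (a step that is already met when the one before it is completed fails the run):
1. one end of the blue plate pushes a jaw back by at least 6 mm (((value of joint jaw_left above 0.006 m and contact force between blue_plate and stage above 0.5 N) or (value of joint jaw_right above 0.006 m and contact force between blue_plate and stage above 0.5 N))), for 0.1 s.
2. the blue plate sits in both jaws, level and centred, released (y of blue_plate_center in the frame of stage_center between -0.003 and 0.003 m and x of blue_plate_center in the frame of stage_center between -0.01 and 0.01 m and z of blue_plate_center in the frame of stage_center between -0.003 and 0.003 m and angle between the y axis of blue_plate_center and the y axis of stage_center, either way round below 0.06 rad and angle between the z axis of blue_plate_center and the z axis of stage_center, either way round below 0.05 rad and value of joint jaw_left between 0.0005 and 0.005 m and value of joint jaw_right between 0.0005 and 0.005 m and contact force between the fingers and blue_plate below 0.2 N), for 0.3 s.
3. the lamp switch is thrown (value of joint lamp_switch above 0.85 rad), for 0.1 s.
At the end, for the whole second after the job is handed in: Blue plate untouched, at rest in both jaws: centre within 3 mm of the stage centre along y and in height, 10 mm across (x); long axis within 0.06 rad of the stage's, level within 0.05 rad; each jaw pushed 0.5 to 5 mm. Lamp switch beyond 0.85 rad (all of step 2 and value of joint lamp_switch above 0.85 rad and linear speed of blue_plate below 0.02 m/s).
It fails at once if the amber plate is disturbed (moved over 20 mm) (distance of amber_plate_center from where it was at the start of the episode above 0.02 m).
It fails at once if the glass is forced: over 40 N between the blue plate and the stage with its jaws (contact force between blue_plate and stage above 40 N).
It fails at once if another thing on the bench is moved over 30 mm (distance of any of frit_jar, steel_cup, marver_brush, paddle, beaker, brass_mould from where it was at the start of the episode above 0.03 m).
It also fails if it takes over 56 s, if anything falls off the work surface, if the arm or the gripper's body presses on something with over 40 N, if the wrist force passes 120 N, or if a joint passes its speed limit or range.

## Robot

A 6-joint arm with a two-finger parallel gripper is mounted at the origin on the work surface. World frame = base frame: x ahead of the robot, y to its left, z up, the work surface at z = 0. Lengths are in mm, angles in rad, forces in N, time in s.
With the tool pointing down it reaches from about 350 to 975 mm from the base axis. Payload 7.1 kg.
Tool frame: the origin (TCP) lies between the finger pads; the fingertips stand 19 mm ahead of it and the grasp point (between the pads) is the TCP (ctrl.tcp_to_tips is the distance from the TCP to the fingertips, in mm); z points along the fingers, y is the line along which they close (so a half turn about z gives the same grasp; the last joint's range is limited). The gripper opens to 88 mm and grips with 3 to 60 N. Pads are 20 mm wide; open, the fingers measure 115 mm over their backs; the gripper's body (75 mm by 178 mm) begins 61 mm behind the grasp point.
Start: joints at [1.28, 0.423, 1.63, -0, 1.089, -0.019], TCP at [167.76, 602.048, 241.675] pointing down, gripper open.
Joint ranges: [-3, 3], [-0.9, 2.11], [0.09, 2.58], [-1.31, 4.45], [0.11, 2.69], [-2.54, 2.54]. Speed limits (rad/s): [2.39, 2.39, 3.01, 3.14, 3.14, 3.14].

## Interface

Orientations are given as a rotation vector (axis times angle).
In Python, from workcell import status, optics, ctrl gives the robot as it stands. The module is installed in compiled form; this text tells all that it offers.
- The arm moves only by the shell command python3 -m inch 'ROWS'. ROWS is JSON, a list that holds one entry, the list of rows, each a list of 7 numbers: the shift along the tool's x, y, z in mm, then the turn, a rotation vector about the tool's x, y, z in rad, then the opening in per cent of the stroke, from 0 (shut) to 100 (fully open). A call has 1 to 20 rows; each row is the pose to reach, as a shift and turn from the pose commanded when the call began, along the tool's axes at that moment; what a row does not reach only later rows make up. A row lasts 1/10 s, in which the tool goes at most 50 mm and 8.59 degrees, less where a joint would pass 70% of its speed; a pose out of reach is approached as far as the arm can. A call with a gripper value outside its range is refused whole. The fingers move at their own pace and stop on an object; the grip force is fixed at half the most. Time passes only in rows, so rows that repeat a pose let the fingers close. It gives the time, the measured TCP pose, the force, the opening and the grip force at its end, in the units of the state.
- status.get_obs(): the state, without advancing time (a new reading comes with each control period).
- optics.get_image(name): name is "side" or "top" or "wrist"; returns a dict with "frame" (420x560x3 uint8, red, green, blue), "fx", "fy", "cx", "cy" (pixels), "rvec" (rotation vector, rad) and "tvec" (3), from world to camera coordinates, as OpenCV has them; the wrist camera has in their place "hand_eye" (4x4, takes a point from camera to tool coordinates, whose origin is the TCP and whose axes are the flange's). Camera axes: x right, y down, z forward; pixel columns grow to the right and rows downward; lengths in mm; the calibration is good to about 2 mm. The wrist camera is an equidistant fisheye: a pixel r from the principal point sees the ray r / f radians off the axis. A picture is of the moment at which its call begins: read the wrist's pose just before it. There is no depth.
- ctrl.close_job(): hands the job in; it is judged then, once.
The state is a dict: "t": time; "qpos": joint angles; "qvel": joint speeds; "joint_torque": joint torques, N m; "ee_pos": TCP position; "orientation": TCP orientation; "ft_force": force on the tool from outside, world axes, zero at the start; "moment": the same for the moment, N m; "width": finger opening in mm; "grasp_force": force on a finger pad.
Only numpy, scipy, OpenCV 4.12 (cv2) and the standard library are available. Lean on these libraries where they do the work, as an engineer would, in place of code of your own. Each camera call takes 0.05 s, during which the arm holds its last target. There are 200 camera calls.

## Working session

There is one attempt and no reset: what is moved stays moved. The work goes in short steps, Python scripts to look and compute and a shell command to move; the robot and the scene stay as the last step left them, time stands still between calls to the robot, and variables do not carry over. Pictures are saved under pics/ and viewed, at most 11 in all, crops included, and the job is handed in when it is done.

```bash
mkdir -p pics; python3 - <<'E'
from workcell import status, optics
import cv2,numpy as np,pickle
o=status.get_obs(); print(o)
d={}
for n in ["side","top","wrist"]:
    d[n]=optics.get_image(n); im=d[n]
    print(n,{k:np.round(v,4).tolist() for k,v in im.items() if k!="frame"})
pickle.dump((o,d),open("s0.pkl","wb"))
cv2.imwrite("pics/top0.png",d["top"]["frame"][:,:,::-1])
cv2.imwrite("pics/side0.png",d["side"]["frame"][:,:,::-1])
E
```

```text
{'t': 0.0, 'qpos': array([ 1.27998431e+00,  4.23819609e-01,  1.63069303e+00, -2.65081533e-05,
        1.08861705e+00, -1.90315130e-02]), 'qvel': array([-5.38132743e-05,  2.15881126e-04,  1.20976303e-03,  7.05255002e-04,
       -2.57781055e-03,  3.06739524e-04]), 'joint_torque': array([-2.57298670e-03, -5.44618285e+01, -2.73658919e+01,  6.42248732e-02,
        2.27102812e-02, -1.33359408e-04]), 'ee_pos': array([167.62651821, 601.54549493, 240.91375093]), 'orientation': array([-4.25550854e-01, -3.11242040e+00,  2.39099097e-03]), 'ft_force': array([-0.37762695,  0.15240555, -0.46803105]), 'moment': array([-0.00769037, -0.00965176, -0.0172536 ]), 'grasp_force': 0.0, 'width': 87.61324221481223}
side {'fx': 472.9954, 'fy': 472.9954, 'cx': 272.8134, 'cy': 211.9936, 'rvec': [2.2206, -0.1076, 0.058], 'tvec': [-520.0845, 137.9359, 1526.922]}
top {'fx': 502.7142, 'fy': 502.7142, 'cx': 281.1777, 'cy': 206.5566, 'rvec': [2.156, -2.211, 0.0865], 'tvec': [105.8107, 505.184, 1721.7992]}
wrist {'fx': 325.1923, 'fy': 325.1923, 'cx': 280.3179, 'cy': 200.7929, 'hand_eye': [[-0.0006, -0.9663, -0.2575, 70.535], [1.0, -0.0006, -0.0001, -0.0983], [-0.0, -0.2575, 0.9663, -142.2732], [0.0, 0.0, 0.0, 1.0]]}
```

View pics/top0.png

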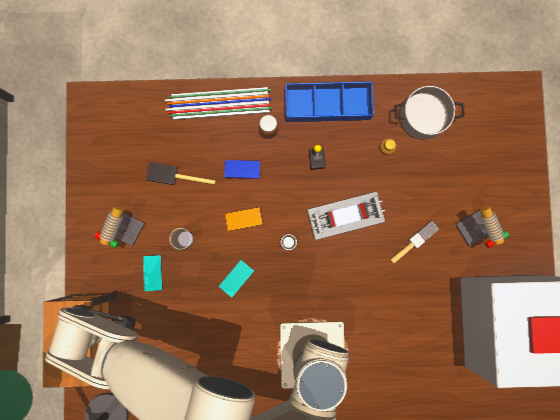

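View pics/side0.png

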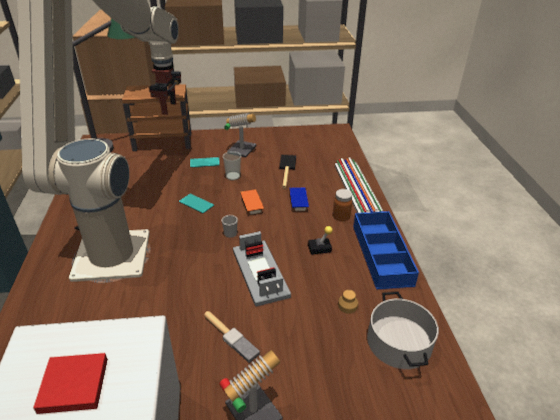

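The top view shows the blue plate at (242,169). Things it could be mistaken for: the blue tray (329,101), turquoise plates (152,273) and (236,278), and the amber plate (243,218). The stage is at (346,215) and the switch knob at (317,149). I choose (242,169) because it is blue, on a brick and 60x120.

```bash
cat > h.py <<'E'
import cv2,numpy as np,pickle
from scipy.spatial.transform import Rotation as R
def ray(im,px,obs=None):
    px=np.atleast_2d(np.float64(px))
    if "rvec" in im:
        M=R.from_rotvec(np.ravel(im["rvec"])).as_matrix(); t=np.ravel(im["tvec"])
        d=np.c_[(px[:,0]-im["cx"])/im["fx"],(px[:,1]-im["cy"])/im["fy"],np.ones(len(px))]
        return -M.T@t,d@M
    v=(px-[im["cx"],im["cy"]])/im["fx"]; r=np.linalg.norm(v,axis=1)+1e-9
    d=np.c_[v*(np.sin(r)/r)[:,None],np.cos(r)]
    H=np.array(im["hand_eye"]); T=R.from_rotvec(obs["orientation"]).as_matrix()
    return T@H[:3,3]+obs["ee_pos"], d@H[:3,:3].T@T.T
def plane(im,px,z,obs=None):
    c,d=ray(im,px,obs); return c+d*((z-c[2])/d[:,2])[:,None]
def mask(f,lo,hi,roi=None):
    m=cv2.inRange(cv2.cvtColor(f,cv2.COLOR_RGB2HSV),np.array(lo),np.array(hi))
    if roi is not None:
        k=np.zeros_like(m); x0,y0,x1,y1=roi; k[y0:y1,x0:x1]=1; m=m*k
    return m
def blobs(m,a=10):
    n,l,s,c=cv2.connectedComponentsWithStats(m)
    return [(c[i],s[i],cv2.findNonZero((l==i).astype(np.uint8)).reshape(-1,2)) for i in range(1,n) if s[i,4]>=a]
def rect(im,pts,z,obs=None):
    w=plane(im,pts,z,obs)[:,:2].astype(np.float32); (c,s,_)=r=cv2.minAreaRect(w); b=cv2.boxPoints(r)
    e=[b[1]-b[0],b[2]-b[1]]; L=max(e,key=np.linalg.norm); a=np.degrees(np.arctan2(L[1],L[0]))
    return np.round(c,1),np.round(w.mean(0),1),np.round(s,1),round((a+90)%180-90,1)
E
python3 - <<'E'
from h import *
o,d=pickle.load(open("s0.pkl","rb")); T=d["top"];S=d["side"]
f=T["frame"]
for c,s,p in blobs(mask(f,(110,150,60),(130,255,255),(215,150,270,190)),50): print("blue",c,s,rect(T,p,28))
for c,s,p in blobs(mask(f,(0,0,110),(180,40,255),(300,185,395,245)),50): print("stage grey",c,s,rect(T,p,20))
for c,s,p in blobs(mask(f,(0,0,215),(180,60,255),(320,195,375,235)),50): print("window",c,s,rect(T,p,20))
for c,s,p in blobs(mask(f,(0,150,60),(8,255,255),(300,185,395,245)),5): print("lips",c,s,plane(T,c,66))
for c,s,p in blobs(mask(f,(25,150,120),(33,255,255),(305,140,330,175)),5):
  print("knob",c,s); ct=c
g=S["frame"]
for c,s,p in blobs(mask(g,(25,150,120),(33,255,255),(310,215,340,245)),5):
  print("knobS",c,s)
  a,u=ray(T,ct);b,v=ray(S,c)
  k=np.linalg.lstsq(np.c_[u[0],-v[0]],b-a,rcond=None)[0]; print(a+k[0]*u[0],b+k[1]*v[0])
for c,s,p in blobs(mask(f,(0,0,0),(180,255,60),(305,140,330,175)),20): print("sw black",c,s,rect(T,p,25))
big=cv2.resize(f[130:250,210:400],None,fx=4,fy=4,interpolation=cv2.INTER_CUBIC)
cv2.imwrite("pics/crop.png",big[:,:,::-1])
E
```

```text
blue [241.84763573 168.76707531] [225 160  35  18 571] (array([642.7, 225.6]), array([641.7, 226. ], dtype=float32), array([118. ,  59.4]), np.float32(88.6))
stage grey [344.91404612 215.52253669] [ 308  192   77   48 1908] (array([ 472.9, -133.3]), array([ 471.1, -126.5], dtype=float32), array([108.1, 257.9]), np.float32(-77.0))
window [345.882494   215.16546763] [332 205  29  22 417] (array([ 472.6, -129.6]), array([ 472.2, -129.9], dtype=float32), array([58.7, 87.5]), np.float32(-77.4))
lips [362.76 210.58] [360 203   7  16  50] [[ 483.61434563 -181.18557007   66.        ]]
lips [332.03448276 218.51724138] [330 211   5  16  29] [[459.46307911 -76.80520259  66.        ]]
knob [317.64 147.52] [315 145   7   6  25]
knobS [329.2 227.2] [328 226   3   4   5]
[697.96306125 -34.03488017  88.3891182 ] [698.9121929  -34.12219407  88.58018406]
```

View pics/crop.png

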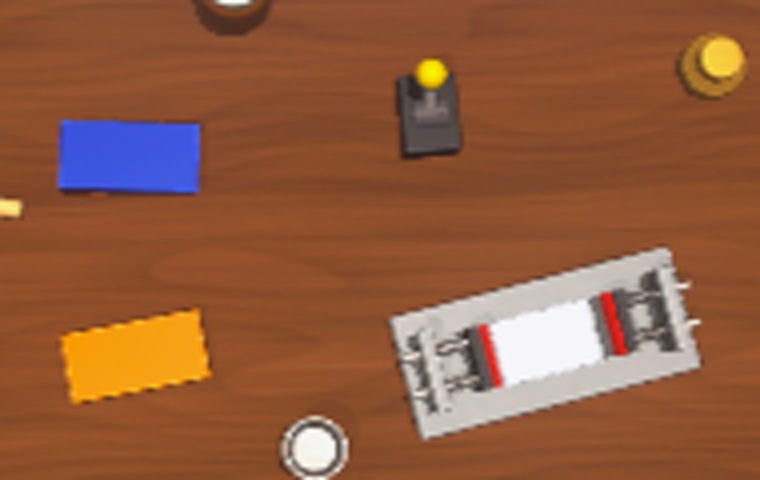

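The crop shows the blue plate on its brick at crop (130,157). The switch lever leans away from the robot (world +x). The stage jaws are at crop (485,357) and (612,325).

```bash
cat > go.py <<'E'
import sys
from h import *
from workcell import status
# x y z toolY_angle_deg tilt_deg(about tool y) -> shift and turn in the tool frame
x,y,z,a,t=map(float,sys.argv[1:6]); o=status.get_obs()
A=R.from_rotvec(o["orientation"]); 
a=np.radians(a); Y=[np.cos(a),np.sin(a),0]; X=[-np.sin(a),np.cos(a),0]; Z=[0,0,-1]
B=R.from_matrix(np.c_[X,Y,Z])*R.from_rotvec([0,np.radians(t),0])
print(np.round(A.inv().apply(np.array([x,y,z])-o["ee_pos"]),1),np.round((A.inv()*B).as_rotvec(),4),"t",round(o["t"],2),"w",o["width"])
E
python3 go.py 642 225.8 180 -1.4 0
```

```text
[-557.8 -234.7   61.3] [-1.1000e-03  8.0000e-04  1.3234e+00] t 0.15 w 87.84654517103061
```

```bash
python3 -m inch '[[[-558,-235,61,0,0,1.323,100],[-558,-235,61,0,0,1.323,100],[-558,-235,61,0,0,1.323,100],[-558,-235,61,0,0,1.323,100],[-558,-235,61,0,0,1.323,100],[-558,-235,61,0,0,1.323,100],[-558,-235,61,0,0,1.323,100],[-558,-235,61,0,0,1.323,100],[-558,-235,61,0,0,1.323,100],[-558,-235,61,0,0,1.323,100],[-558,-235,61,0,0,1.323,100],[-558,-235,61,0,0,1.323,100],[-558,-235,61,0,0,1.323,100],[-558,-235,61,0,0,1.323,100],[-558,-235,61,0,0,1.323,100],[-558,-235,61,0,0,1.323,100],[-558,-235,61,0,0,1.323,100],[-558,-235,61,0,0,1.323,100]]]'
python3 - <<'E'
from h import *
from workcell import status,optics
o=status.get_obs(); im=optics.get_image("wrist")
print(o["ee_pos"],o["orientation"],o["t"])
for c,s,p in blobs(mask(im["frame"],(110,150,60),(130,255,255)),300): print(c,s,rect(im,p,28,o))
cv2.imwrite("pics/w1.png",im["frame"][:,:,::-1])
E
python3 go.py 642 225.8 25 -1.4 0
```

```text
t: 1.95
ee_pos: [641.5, 226.9, 181.1]
orientation: [2.246, 2.196, 0.0]
ft_force: [-0.1, -0.4, 0.1]
width: 87.7
grasp_force: 0.0
[641.5357925  226.91203423 181.05829221] [2.24616393e+00 2.19634012e+00 4.05814360e-04] 1.95
[493.65821962 124.58804418] [ 484    0   17  254 1539] (array([871.9, 291.9]), array([871.7, 295.6], dtype=float32), array([  9.2, 284.8]), np.float32(-87.1))
[280.04094325 188.14615185] [ 249  128   66  123 7718] (array([641.1, 227.1]), array([641. , 229.8], dtype=float32), array([118.7,  59.1]), np.float32(87.4))
[ -0.9   0.3 156. ] [ 0.0002 -0.0001  0.0017] t 2.0 w 87.94652600662684
```

View pics/w1.png

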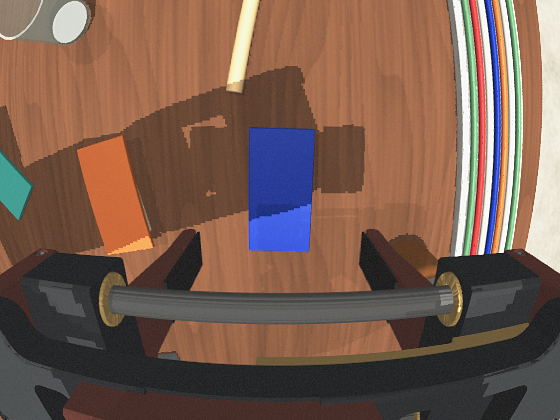

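The wrist view shows the plate at (280,188) inside the finger line, with the amber plate at (118,195). A brown thing at (410,243) is probably the frit jar, so I'm checking its clearance to the gripper body.

```bash
python3 - <<'E'
from h import *
o,d=pickle.load(open("s0.pkl","rb")); T=d["top"]
print(plane(T,[[268,122],[268,125],[391,145]],100), plane(T,[268,135],0))
E
```

```text
[[ 786.20487185  130.25887982  100.        ]
 [ 776.0158961   130.49580468  100.        ]
 [ 698.11890068 -277.96216748  100.        ]] [[764.31830084 133.20543786   0.        ]]
```

```bash
python3 -m inch '[[[0,0,50,0,0,0.01,100],[0,0,100,0,0,0.01,100],[0,0,130,0,0,0.01,100],[0,0,150,0,0,0.01,100],[0,0,156,0,0,0.01,100],[0,0,156,0,0,0.01,100],[0,0,156,0,0,0.01,50],[0,0,156,0,0,0.01,50],[0,0,156,0,0,0.01,50],[0,0,156,0,0,0.01,50],[0,0,156,0,0,0.01,50],[0,0,156,0,0,0.01,50],[0,0,156,0,0,0.01,50],[0,0,156,0,0,0.01,50]]]'
```

```text
t: 3.4
ee_pos: [642.6, 226.0, 25.7]
orientation: [2.259, 2.183, 0.001]
ft_force: [-1.8, -1.0, 5.7]
width: 59.9
grasp_force: 30.0
```

```bash
python3 -m inch '[[[0,0,-20,0,0,0,50],[0,0,-60,0,0,0,50],[0,0,-100,0,0,0,50],[0,0,-115,0,0,0,50],[0,0,-115,0,0,0,50]]]'; python3 go.py 472 -130 140 12.9 0
```

```text
t: 3.9
ee_pos: [643.8, 226.4, 143.1]
orientation: [2.257, 2.182, 0.008]
ft_force: [0.7, 0.1, -0.7]
width: 59.8
grasp_force: 30.0
[-362.  -159.6    1.5] [ 0.0055 -0.0012 -0.2592] t 3.9 w 59.80312925410786
```

```bash
python3 -m inch '[[[-45,-20,0,0,0,-0.05,50],[-90,-40,0,0,0,-0.1,50],[-135,-60,0,0,0,-0.15,50],[-180,-80,0,0,0,-0.2,50],[-225,-100,0,0,0,-0.259,50],[-270,-120,0,0,0,-0.259,50],[-315,-140,0,0,0,-0.259,50],[-345,-152,0,0,0,-0.259,50],[-362,-160,0,0,0,-0.259,50],[-362,-160,0,0,0,-0.259,50],[-362,-160,0,0,0,-0.259,50],[-362,-160,0,0,0,-0.259,50]]]'
python3 - <<'E'
from h import *
from workcell import status,optics
o=status.get_obs(); im=optics.get_image("wrist"); f=im["frame"]
pickle.dump((o,im),open("s1.pkl","wb"))
print(o["ee_pos"],o["orientation"],o["t"])
for c,s,p in blobs(mask(f,(110,150,40),(130,255,255)),300): print("plate",c,s,rect(im,p,o["ee_pos"][2]+3,o))
for c,s,p in blobs(mask(f,(0,150,50),(8,255,255)),30): print("red",c,s,plane(im,c,66,o))
cv2.imwrite("pics/w2.png",f[:,:,::-1])
E
```

```text
t: 5.1
ee_pos: [470.0, -129.7, 139.0]
orientation: [-1.956, -2.457, 0.0]
ft_force: [0.1, 0.8, -1.8]
width: 59.6
grasp_force: 30.0
[ 469.958579   -129.66368045  139.02979295] [-1.95649481e+00 -2.45660671e+00  4.11120811e-04] 5.1
plate [280.46974151 213.3694374 ] [  214   138   135   155 19730] (array([ 464.3, -106.7]), array([ 463.7, -104. ], dtype=float32), array([58.9, 74.7]), np.float32(-77.4))
plate [279.80149813 339.72025353] [ 225  323  111   34 3471] (array([ 479.3, -173.6]), array([ 479.2, -173.3], dtype=float32), array([58.7, 23.3]), np.float32(12.9))
red [283.14285714 135.65714286] [242 135  80   3 140] [[458.50956678 -73.45585094  66.        ]]
```

View pics/w2.png

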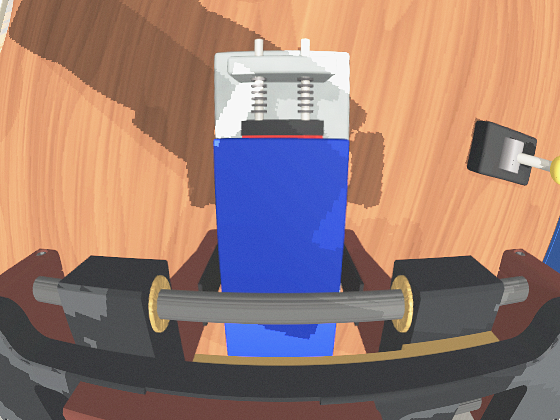

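The wrist view shows the held plate, whose far end is at row 138, in front of the +y jaw. The jaw's black back spans x 242–323 at row 127, the base far edge is at row 52, and the base sides are at x 216 and 350. Next I'm measuring the stage in this same view.

```bash
python3 - <<'E'
from h import *
o,im=pickle.load(open("s1.pkl","rb")); f=im["frame"]
u=R.from_rotvec(o["orientation"]).as_matrix()[:2,0]; v=R.from_rotvec(o["orientation"]).as_matrix()[:2,1]
st=lambda p:np.round([(p[:,:2]-o["ee_pos"][:2])@v,(p[:,:2]-o["ee_pos"][:2])@u],1).T.tolist()
print("toolY angle",np.degrees(np.arctan2(v[1],v[0])))
hsv=cv2.cvtColor(f,cv2.COLOR_RGB2HSV)
for r in (75,95,115):
    w=np.where(hsv[r,190:370,1]<50)[0]+190; print(r,"base x",w[0],w[-1],st(plane(im,[[w[0],r],[w[-1],r]],20,o)))
for c in (225,330,345):
    w=np.where(hsv[20:140,c,1]<50)[0]+20; print(c,"base far",w[0],st(plane(im,[[c,w[0]]],20,o)))
m=(hsv[110:138,230:340,2]<70)&(hsv[110:138,230:340,1]<110); ys,xs=np.where(m); print("black",xs.min()+230,xs.max()+230,ys.min()+110,ys.max()+110,m.sum())
for y in (ys.min()+112,ys.max()+108):
    w=np.where(m[y-110])[0]+230; print(y,w[0],w[-1],st(plane(im,[[w[0],y],[w[-1],y]],70,o)))
print([hsv[y,282].tolist() for y in range(112,142,2)])
b=mask(f,(110,150,40),(130,255,255),(180,100,380,400)); 
for r in (150,200,340): w=np.where(b[r])[0]; print(r,"plate",w[0],w[-1],st(plane(im,[[w[0],r],[w[-1],r]],o["ee_pos"][2]+3,o)))
E
```

```text
toolY angle 12.930866113378668
75 base x 214 349 [[-53.6, 105.0], [54.6, 105.0]]
95 base x 214 348 [[-53.7, 88.5], [53.9, 88.5]]
115 base x 215 348 [[-53.0, 72.2], [54.1, 72.2]]
225 base far 52 [[-44.6, 123.7]]
330 base far 51 [[39.2, 124.3]]
345 base far 52 [[51.4, 124.1]]
black 242 247 121 134 15
123 242 242 [[-25.2, 66.1], [-25.2, 66.1]]Traceback (most recent call last):
  File "<stdin>", line 13, in <module>
IndexError: index 0 is out of bounds for axis 0 with size 0
```

```bash
python3 -m inch '[[[-10,0,10,0,-0.12,0,50],[-17,0,25,0,-0.227,0,50],[-17,0,40,0,-0.227,0,50],[-17,0,50,0,-0.227,0,50],[-17,0,60,0,-0.227,0,50],[-17,0,66,0,-0.227,0,50],[-17,0,70.5,0,-0.227,0,50],[-17,0,70.5,0,-0.227,0,50],[-17,0,70.5,0,-0.227,0,50],[-17,0,70.5,0,-0.227,0,50]]]'
python3 - <<'E'
from h import *
from workcell import status,optics
o=status.get_obs(); im=optics.get_image("wrist"); f=im["frame"]
pickle.dump((o,im),open("s2.pkl","wb"))
print(o["ee_pos"],o["orientation"],o["t"],o["ft_force"])
for c,s,p in blobs(mask(f,(110,150,40),(130,255,255)),300): print("plate",c,s)
for c,s,p in blobs(mask(f,(0,150,40),(8,255,255)),20): print("red",c,s,plane(im,c,66,o))
cv2.imwrite("pics/w3.png",f[:,:,::-1])
E
python3 go.py 470 -130 55 12.93 -13
```

```text
t: 6.15
ee_pos: [474.0, -147.2, 69.6]
orientation: [1.843, 2.311, -0.21]
ft_force: [0.2, -0.7, -1.4]
width: 59.5
grasp_force: 30.0
[ 474.04278015 -147.2410087    69.56130383] [ 1.84286833  2.31144021 -0.20955698] 6.15 [ 0.23515812 -0.71009129 -1.3742123 ]
plate [280.40940652 213.55790381] [  214   138   135   155 19731]
plate [279.80636833 339.6417097 ] [ 225  323  111   34 3486]
red [282.24103774 114.63584906] [ 216  107  134   17 2120] [[458.33093864 -76.92159526  66.        ]]
[20.5 -0.1 10.2] [ 0.0005  0.0005 -0.001 ] t 6.2 w 59.64243876172312
```

View pics/w3.png

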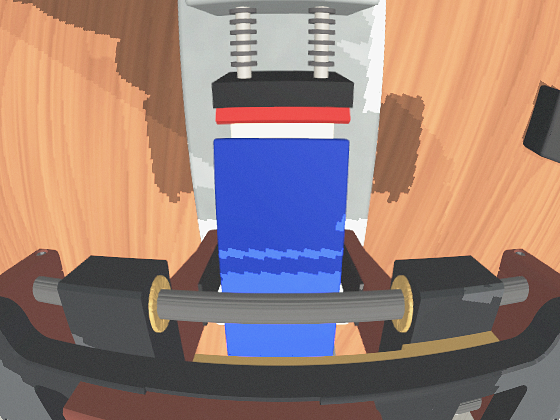

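The view shows the plate's lower end at row 138, lined up with the red lip (x 216–350, rows 107–124). A pale gap remains between them. Lateral alignment is within 1 mm.

```bash
python3 - <<'E'
from h import *
o,im=pickle.load(open("s2.pkl","rb"))
M=R.from_rotvec(o["orientation"]).as_matrix(); u=M[:2,0]/np.linalg.norm(M[:2,0]); v=M[:2,1]
g=lambda px,z:np.round([((plane(im,px,z,o)[0,:2]-o["ee_pos"][:2])@k) for k in (v,u)],1)
print("lip",g([283,123.5],68),g([283,123.5],64),"lip top back",g([283,107],68),"plate end top",g([281.5,138],58.3))
print("push u in tool axes",np.round(M.T@np.r_[u,0],3),"up",np.round(M.T@[0,0,1],3))
E
```

```text
lip [ 0.6 68.9] [ 0.7 67.9] lip top back [ 0.6 75.6] plate end top [ 0.1 60. ]
push u in tool axes [ 0.974  0.    -0.225] up [-0.225  0.001 -0.974]
```

```bash
python3 -m inch '[[[3.9,0.2,-0.9,0,0,0,50],[7.8,0.4,-1.8,0,0,0,50],[11.7,0.5,-2.7,0,0,0,50],[13.6,0.5,-3.2,0,0,0,50],[13.6,0.5,-3.2,0,0,0,50],[13.6,0.5,-3.2,0,0,0,50]]]'
python3 -m inch '[[[2,0,-0.5,0,0,0,50],[3.9,0,-0.9,0,0,0,50],[3.9,0,-0.9,0,0,0,50],[3.9,0,-0.9,0,0,0,50]]]'
```

```text
t: 6.8
ee_pos: [471.2, -133.2, 69.2]
orientation: [1.842, 2.313, -0.21]
ft_force: [-0.0, 0.4, -2.3]
width: 59.7
grasp_force: 30.0
t: 7.2
ee_pos: [470.4, -129.6, 69.3]
orientation: [1.843, 2.312, -0.21]
ft_force: [1.0, -2.2, -0.2]
width: 59.8
grasp_force: 30.0
```

```bash
python3 -m inch '[[[2,0,-0.5,0,0,0,50],[3.9,0,-0.9,0,0,0,50],[5.8,0,-1.4,0,0,0,50],[7.8,0,-1.8,0,0,0,50],[7.8,0,-1.8,0,0,0,50],[7.8,0,-1.8,0,0,0,50]]]'
python3 -m inch '[[[2,0,-0.5,0,0,0,50],[3.9,0,-0.9,0,0,0,50],[5.8,0,-1.4,0,0,0,50],[5.8,0,-1.4,0,0,0,50],[5.8,0,-1.4,0,0,0,50]]]'
python3 - <<'E'
from h import *
from workcell import status,optics
o=status.get_obs(); im=optics.get_image("wrist"); f=im["frame"]
pickle.dump((o,im),open("s3.pkl","wb"))
print(o["ee_pos"],o["t"],o["ft_force"])
for c,s,p in blobs(mask(f,(0,150,40),(8,255,255)),20): print("red",c,s)
for c,s,p in blobs(mask(f,(110,150,40),(130,255,255),(180,60,380,400)),300): print("plate",c,s)
cv2.imwrite("pics/w4.png",f[:,:,::-1])
E
```

```text
t: 7.8
ee_pos: [468.6, -121.6, 69.3]
orientation: [1.842, 2.312, -0.21]
ft_force: [1.2, -4.6, 0.2]
width: 59.8
grasp_force: 30.0
t: 8.3
ee_pos: [467.3, -116.0, 69.4]
orientation: [1.842, 2.312, -0.21]
ft_force: [0.8, -6.5, -0.9]
width: 59.4
grasp_force: 30.0
[ 467.29378165 -115.96592555   69.38507225] 8.3 [ 0.80800993 -6.4773255  -0.91555973]
red [280.97692775 153.91499696] [ 218  147  128   14 1647]
plate [280.30837822 225.06349491] [  214   144   135   149 16710]
plate [279.78788749 339.61997704] [ 225  323  111   34 3484]
```

View pics/w4.png

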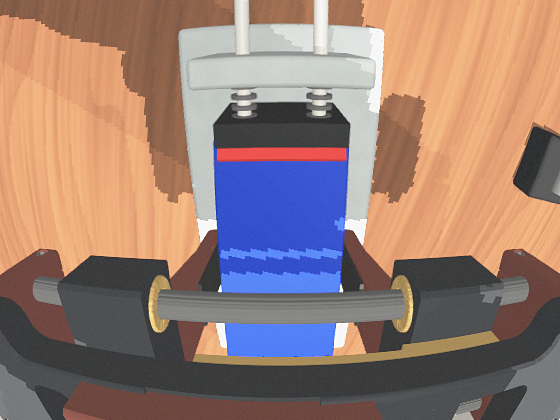

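The picture shows the jaw pushed back: springs compressed, the red lip over the plate at row 154, plate end under the lip. The force is 6.2 N, so the jaw is about 15 mm back. Now lowering the other end.

```bash
python3 -m inch '[[[0.6,0,2.5,0,0.044,0,50],[1.2,0,5.1,0,0.087,0,50],[1.8,0,7.7,0,0.131,0,50],[1.8,0,7.7,0,0.131,0,50]]]'
python3 -m inch '[[[0,0,0,0,0,0,50],[0,0,0,0,0,0,50]]]'
python3 go.py 467.3 -116 55.7 12.93 0
python3 - <<'E'
from h import *
from workcell import optics
T=optics.get_image("top")["frame"]; S=optics.get_image("side")["frame"]
a=cv2.resize(T[180:250,300:400],(500,350),interpolation=3); b=cv2.resize(S[220:310,210:310],(500,450),interpolation=3)[:,:300]
cv2.imwrite("pics/m1.png",np.hstack([np.vstack([a,np.zeros((100,500,3),np.uint8)]),b])[:,:,::-1])
E
```

```text
t: 8.75
ee_pos: [467.4, -116.6, 61.3]
orientation: [1.912, 2.396, -0.09]
ft_force: [0.9, -6.6, -1.1]
width: 59.7
grasp_force: 30.0
t: 8.95
ee_pos: [467.4, -116.3, 61.4]
orientation: [1.91, 2.396, -0.092]
ft_force: [1.2, -6.8, -0.7]
width: 60.0
grasp_force: 30.0
[ 0.8 -0.   5.7] [ 0.0005  0.0966 -0.0006] t 8.95 w 59.9509077244785
```

View pics/m1.png

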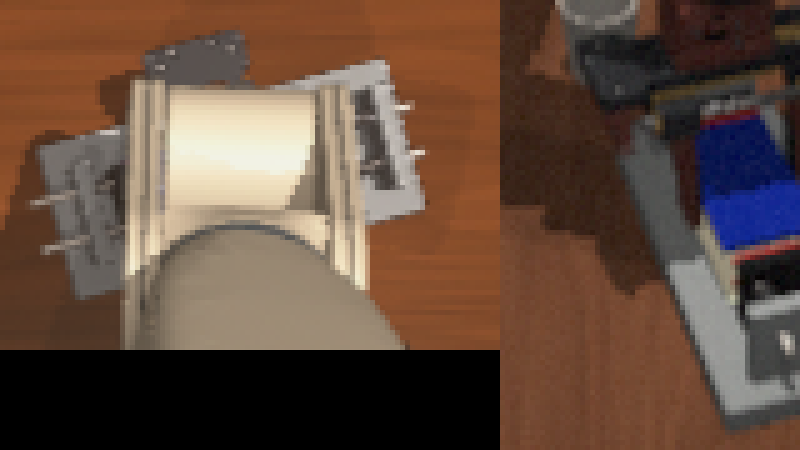

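The side crop shows the plate's near end just inside the red lip at crop (770,245). The top view is hidden by the arm. There is no vertical force, so I continue to level.

```bash
python3 -m inch '[[[0.3,0,2,0,0.034,0,50],[0.6,0,4,0,0.068,0,50],[0.8,0,5.7,0,0.0966,0,50],[0.8,0,5.7,0,0.0966,0,50],[0.8,0,5.7,0,0.0966,0,50]]]'; python3 go.py 467.3 -116 55.7 12.93 0
```

```text
t: 9.55
ee_pos: [467.4, -116.2, 55.6]
orientation: [1.958, 2.456, 0.001]
ft_force: [1.3, -6.6, -0.1]
width: 59.7
grasp_force: 30.0
[ 0.2 -0.1 -0.1] [ 0.0007  0.0003 -0.0006] t 9.55 w 59.70977158384704
```

```bash
python3 -m inch '[[[-2,0,0,0,0,0,50],[-4,0,0,0,0,0,50],[-6,0,0,0,0,0,50],[-8,0,0,0,0,0,50],[-10,0,0,0,0,0,50],[-10,0,0,0,0,0,50],[-10,0,0,0,0,0,50]]]'
python3 -m inch '[[[-2,0,0,0,0,0,50],[-3.5,0,0,0,0,0,50],[-3.5,0,0,0,0,0,50],[-3.5,0,0,0,0,0,50]]]'
```

```text
t: 10.25
ee_pos: [469.4, -125.3, 55.6]
orientation: [-1.958, -2.457, -0.001]
ft_force: [0.7, -5.5, -2.4]
width: 59.7
grasp_force: 30.0
t: 10.65
ee_pos: [470.1, -128.5, 55.6]
orientation: [-1.958, -2.456, -0.001]
ft_force: [1.6, -0.7, -0.7]
width: 59.6
grasp_force: 30.0
```

```bash
python3 -m inch '[[[0,0,0,0,0,0,75],[0,0,0,0,0,0,85],[0,0,0,0,0,0,95],[0,0,0,0,0,0,100],[0,0,0,0,0,0,100],[0,0,0,0,0,0,100],[0,0,-5,0,0,0,100],[0,0,-20,0,0,0,100],[0,0,-60,0,0,0,100],[0,0,-100,0,0,0,100],[-30,0,-120,0,0,0,100],[-60,0,-120,0,0,0,100],[-60,0,-120,0,0,0,100],[-60,0,-120,0,0,0,100]]]'
python3 - <<'E'
from h import *
from workcell import status,optics
o=status.get_obs(); im=optics.get_image("wrist"); f=im["frame"]
print(o["ee_pos"],o["t"],o["ft_force"])
M=R.from_rotvec(o["orientation"]).as_matrix()
for c,s,p in blobs(mask(f,(110,150,40),(130,255,255),(150,0,400,400)),300): print("plate",c,s,rect(im,p,58,o))
for c,s,p in blobs(mask(f,(0,150,40),(8,255,255),(150,0,400,400)),100): print("red",c,s,rect(im,p,68,o))
for c,s,p in blobs(mask(f,(25,150,120),(33,255,255)),30): print("yellow",c,s,plane(im,c,75,o))
cv2.imwrite("pics/w5.png",f[:,:,::-1])
E
```

```text
t: 12.05
ee_pos: [483.1, -187.4, 175.7]
orientation: [-1.959, -2.455, -0.001]
ft_force: [0.1, -0.7, -0.6]
width: 87.6
grasp_force: 0.0
[ 483.0897562  -187.4074179   175.68566841] 12.05 [ 0.05844026 -0.69094386 -0.59490878]
plate [280.93736974 128.25812839] [ 244   56   75  145 9596] (array([ 469.7, -128.2]), array([ 469.8, -128.3], dtype=float32), array([ 59.1, 117.7]), np.float32(-77.1))
red [281.43348983  58.15179969] [247  53  70  11 639] (array([458. , -74.5]), array([457.9, -74.6], dtype=float32), array([52.4,  7.8]), np.float32(12.9))
red [281.73297491 199.7437276 ] [250 196  66   9 558] (array([ 483.4, -182.8]), array([ 482.8, -182.8], dtype=float32), array([52. ,  6.6]), np.float32(12.8))
```

View pics/w5.png

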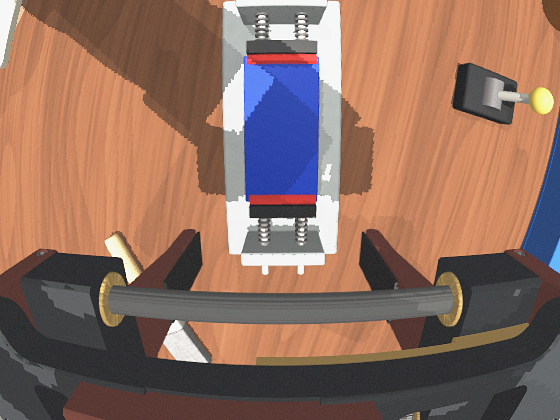

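The plate sits squarely in both red lips (px rows 57–200, centred between lips at rows 58 and 200), with both jaws about equally pushed. The switch base is at (483,93) and the knob at (541,100).

```bash
python3 - <<'E'
from h import *
from workcell import status,optics
o,d=pickle.load(open("s0.pkl","rb")); T=d["top"]
print("top knob",plane(T,[317.7,148.3],75),"base",plane(T,[317.3,158.7],25))
o=status.get_obs(); im=optics.get_image("wrist"); f=im["frame"]
for c,s,p in blobs(mask(f,(22,90,100),(35,255,255),(515,70,560,130)),30): print("wrist knob",c,s,plane(im,c,75,o))
for c,s,p in blobs(mask(f,(0,0,0),(180,140,60),(440,50,535,135)),100): print("base",c,s,rect(im,p,25,o))
k=plane(T,[317.7,148.3],75)[0]; 
E
python3 go.py 735 -35 170 5 0
```

```text
top knob [[697.88570182 -35.22807231  75.        ]] base [[670.95565048 -36.7186295   25.        ]]
wrist knob [538.58823529 101.35561497] [529  88  24  27 374] [[694.50675331 -34.21143258  75.        ]]
base [466.10082645  94.0677686 ] [453  64  56  61 605] (array([662.8, -38.5]), array([639.8, -46.3], dtype=float32), array([75. , 50.1]), np.float32(3.4))
[ 91.3 279.8   4.9] [-0.0014 -0.0016  0.1378] t 12.15 w 87.89014389927844
```

```bash
python3 -m inch '[[[15,46,1,0,0,0.05,0],[30,92,2,0,0,0.1,0],[45,138,3,0,0,0.155,0],[60,184,4,0,0,0.155,0],[75,230,5,0,0,0.155,0],[85,262,5,0,0,0.155,0],[92,280,5,0,0,0.155,0],[92,280,5,0,0,0.155,0],[92,280,5,0,0,0.155,0],[92,280,5,0,0,0.155,0]]]'; python3 go.py 735 -33 84 4 0
```

```text
t: 13.15
ee_pos: [734.5, -35.4, 170.2]
orientation: [-2.141, -2.296, 0.001]
ft_force: [-0.3, -0.9, -0.5]
width: 11.5
grasp_force: 0.0
[ 2.3  0.8 86.2] [-0.0019 -0.0007  0.0001] t 13.15 w 11.50884760917362
```

Lower beside the knob, then sweep back along −y of the tool.

```bash
python3 -m inch '[[[1,1,30,0,0,0,0],[2,1,60,0,0,0,0],[2,1,80,0,0,0,0],[2,1,86,0,0,0,0],[2,1,86,0,0,0,0],[2,1,86,0,0,0,0]]]'
python3 -m inch '[[[0,-5,0,0,0,0,0],[0,-10,0,0,0,0,0],[0,-15,0,0,0,0,0],[0,-20,0,0,0,0,0],[0,-25,0,0,0,0,0],[0,-30,0,0,0,0,0],[0,-35,0,0,0,0,0],[0,-40,0,0,0,0,0],[0,-45,0,0,0,0,0],[0,-50,0,0,0,0,0],[0,-55,0,0,0,0,0],[0,-55,0,0,0,0,0]]]'
python3 - <<'E'
from h import *
from workcell import status,optics
o=status.get_obs(); im=optics.get_image("side"); f=im["frame"]
for c,s,p in blobs(mask(f,(22,120,100),(35,255,255),(290,210,350,260)),3): print("knobS",c,s)
print(o["ft_force"])
cv2.imwrite("pics/s6.png",cv2.resize(f[190:310,230:360],None,fx=5,fy=5,interpolation=3)[:,:,::-1])
E
```

```text
t: 13.75
ee_pos: [737.2, -33.5, 86.0]
orientation: [2.142, 2.297, 0.002]
ft_force: [0.4, -0.4, -0.0]
width: 0.2
grasp_force: 0.0
t: 14.95
ee_pos: [680.7, -36.8, 84.4]
orientation: [-2.141, -2.297, 0.001]
ft_force: [0.6, -0.2, 0.8]
width: 0.4
grasp_force: 0.0
knobS [316.5        230.33333333] [314 228   6   6  30]
[ 0.59623737 -0.15946124  0.82445169]
```

View pics/s6.png

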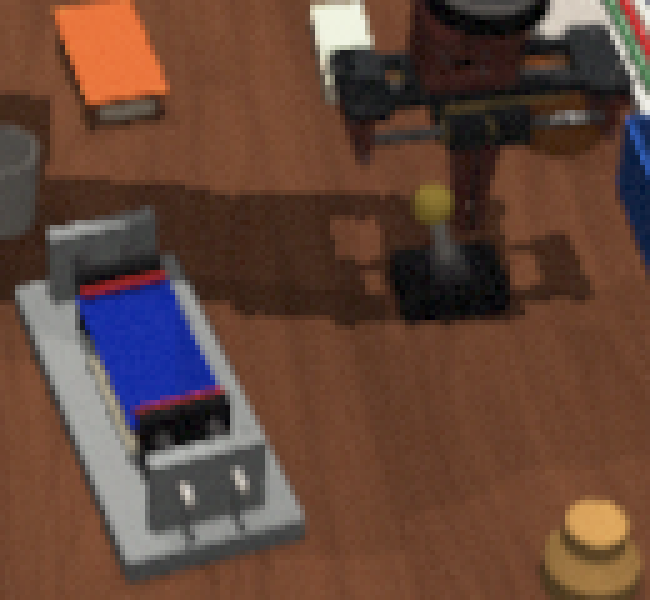

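The lever is pushed a little past upright (knob at crop (433,203)). The plate is seated. Continue to the stop.

```bash
python3 -m inch '[[[0,-4,0,0,0,0,0],[0,-8,0,0,0,0,0],[0,-12,0,0,0,0,0],[0,-15,0,0,0,0,0],[0,-15,0,0,0,0,0]]]'
python3 -m inch '[[[0,-2,0,0,0,0,0],[0,-4,0,0,0,0,0],[0,-6,0,0,0,0,0],[0,-6,0,0,0,0,0]]]'
python3 - <<'E'
from h import *
from workcell import status,optics
im=optics.get_image("side"); f=im["frame"]
o=status.get_obs()
for c,s,p in blobs(mask(f,(22,120,100),(35,255,255),(290,210,350,260)),3):
    c0,d=ray(im,c); y=-37.; P=c0+d[0]*((y-c0[1])/d[0,1]); print("knobS",c,s,P, "lean",np.arctan2(666-P[0],P[2]-22)+.5)
E
```

```text
t: 15.5
ee_pos: [666.6, -37.9, 84.7]
orientation: [-2.142, -2.297, -0.0]
ft_force: [-0.1, -0.1, 0.9]
width: 0.5
grasp_force: 0.2
t: 15.9
ee_pos: [665.9, -38.1, 85.5]
orientation: [2.138, 2.292, 0.013]
ft_force: [15.5, 1.5, -9.9]
width: 0.8
grasp_force: 8.0
knobS [311.91666667 231.97222222] [309 229   7   7  36] [643.60587457 -37.          75.60313349] lean 0.8957363391506379
```

The arm stalled at 15 N, so the lever is at its stop. Back off, rise and check.

```bash
python3 -m inch '[[[0,6,0,0,0,0,0],[0,20,0,0,0,0,0],[0,35,-20,0,0,0,0],[0,45,-60,0,0,0,0],[0,45,-100,0,0,0,0],[80,45,-100,0,0,0,0],[120,45,-100,0,0,0,0],[150,45,-100,0,0,0,0],[150,45,-100,0,0,0,0],[150,45,-100,0,0,0,0]]]'
python3 - <<'E'
from h import *
from workcell import status,optics
S=optics.get_image("side")["frame"]; T=optics.get_image("top")["frame"]
a=cv2.resize(S[190:310,230:360],(390,360),interpolation=3); b=cv2.resize(T[130:250,270:400],(390,360),interpolation=3)
cv2.imwrite("pics/s7.png",np.hstack([a,b])[:,:,::-1])
E
```

```text
t: 16.95
ee_pos: [694.7, 115.5, 184.5]
orientation: [-2.139, -2.3, 0.001]
ft_force: [-0.0, -0.1, 0.6]
width: 0.4
grasp_force: 0.0
```

View pics/s7.png

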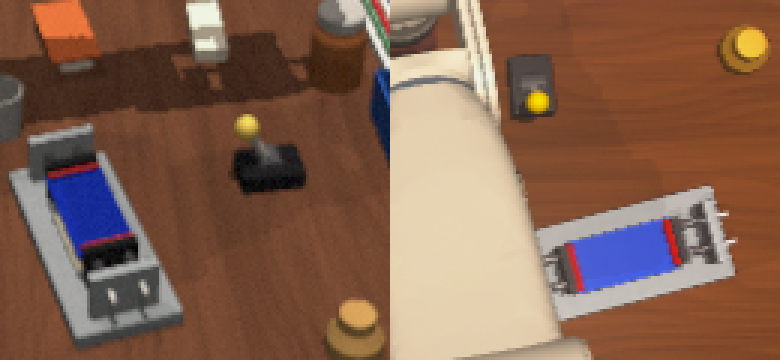

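The lever is fully over toward the robot (knob at (247,125) in the side crop and (538,102) in the top crop). The plate is seated between both lips.

```bash
python3 -c "
from workcell import ctrl; print(ctrl.close_job())"
```

```text
the job is handed in; nothing more can be done
None
```

I clipped the blue plate level and centred into both jaws and let go of it, threw the lamp switch to its stop, and handed the job in at about 17 s; the verdict was not shown.

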